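Retain the sample carousel with its spring ring

TASK

Lock the blue sample carousel onto its spindle: take the steel spring ring off the blue board by its two orange eyes, pinching them together so that the ring spreads fully, and lower it over the spindle head until it lies on the carousel hub and presses the hub a few millimetres down against its spring. With the hub still held down, let go of the eyes so that the ring contracts into the spindle groove, and leave it sitting flat there. Press gently, never force it, and leave the glassware and the jar where they stand.

Things in the scene. Friction and masses are not known exactly. Their poses are not given: they have to be found in the camera images.
- ring: One half of the dark steel split spring ring (the other half slides on it), 4 mm thick, 39 x 60 mm, 70 g in all. Origin on the underside, at the point that meets the spindle axis when seated in the groove; z up, y = line through both eyes, along which it spreads. Any yaw fits the round spindle. Bore along y 15 mm closed, 29 mm fully spread; along x always 29 mm.
- eye_a (a point): Orange upright eye (tab) of this half, on its -y side: 18 mm wide in x, 3.5 mm thick in y, reaching from the ring's underside to 36 mm above it. The point lies mid-tab, 20 mm above the underside. The centre of the bore is always midway between the two eyes. Keep fingertips 5 mm or more above the underside.
- eye_b (a point): The same point of the other half's eye, on the +y side. Over their outer faces the eyes measure 60 mm when the ring is free, 46 mm when fully spread. Pinching them takes 3.5 N at first, 7 N at full spread, where a hard stop takes up any firmer grip.
- jaw (a joint): Spread of the ring, m: 0 closed (free), 0.014 fully spread at its stop; about 0.003 when it sits in the groove, about 0.008 when it merely clasps the thicker spindle head.
- drive: Grey carousel drive housing, 110 x 110 x 50 mm, fixed, black thumbscrew on its -x side. Origin at the centre of its underside; its z axis (up) is the axis of the steel spindle, which carries a blue disc (100 mm across) with an aluminium hub (40 mm across, flat top). The spindle is clamped at a height that differs each time by up to 20 mm and is not reported.
- hub_low (a point): Fixed point on the spindle axis, 74 mm above the drive's underside: lowest possible hub top. The real hub top stands 0 to 20 mm above this point. Above the real hub top the spindle shows 2.5 mm of its groove (core 18 mm across), then its head (23 mm across, 20 mm tall), then a 5 mm cone narrowing to 15 mm; tip 27.5 mm above the hub top.
- drive_top (a point): Centre of the housing's top, at 50 mm. Disc and hub are sprung on the spindle: pressed slowly they yield from 2 N, then 1.2 N per mm, to a hard stop at 7 mm (10.4 N). The 9.5 mm tall groove can take the ring lying on the hub only while the hub is held 1.5 to 7 mm down (4 to 10 N). The spring then lifts the seated ring to the groove's upper lip, 1.5 mm below the hub's first height.
- board: Blue board, 220 x 190 x 16 mm, fixed, on which the ring lies at the start; origin at the centre of its underside.
- petri: Petri dish, 60 mm across, 15 mm tall, loose bystander; origin at the centre of its underside.
- weigh_bottle: Small glass weighing bottle, 42 mm across, 58 mm tall, loose bystander; origin at the centre of its underside.
- jar: Square white jar with a blue cap, 76 x 76 x 150 mm, loose bystander; origin at the centre of its underside.
Mind the look-alikes: they are no part of the job. Leave any brown look-alike of the ring alone.

How it is judged (in metres and radians):
On the way, in this order (a step that is already met when the one before it is completed fails the run):
1. the ring is spread by its eyes and carried clear of the board (value of joint jaw above 0.0105 m and height (world z) of ring above 0.04 m), for 0.2 s.
2. the ring, still spread, is round the spindle and presses on the hub (value of joint jaw above 0.0105 m and horizontal distance between ring and drive below 0.01 m and z of ring in the frame of drive below 0.0945 m and contact force between ring and drive above 3 N), for 0.05 s.
At the end, for the whole second after the job is handed in: The ring has contracted into the spindle groove (spread 1.5 to 4.8 mm), centred on the spindle within 3 mm, lying flat within 0.09 rad, its underside 69 to 94.5 mm above the drive's underside, released and at rest (value of joint jaw between 0.0015 and 0.0048 m and horizontal distance between ring and drive below 0.003 m and z of ring in the frame of drive between 0.069 and 0.0945 m and angle between ring's own z axis and vertical below 0.09 rad and linear speed of ring below 0.02 m/s); the robot touches nothing.
It fails at once if the ring is forced: more than 30 N between ring and drive unit, summed over all contacts (the ring's own clasp and the hub spring make up to 20 N of it) (contact force between ring and drive above 30 N).
It fails at once if the petri dish, the weighing bottle or the jar is moved more than 20 mm (distance of any of petri, weigh_bottle, jar from where it was at the start of the episode above 0.02 m).
It also fails if it takes over 34 s, if anything falls off the work surface, if the arm or the gripper's body presses on something with over 40 N, if the wrist force passes 120 N, or if a joint passes its speed limit or range.

ROBOT

A 6-joint arm with a two-finger parallel gripper is mounted at the origin on a cart in front of the work surface, level with it; the furniture and walls round the work are solid. World frame = base frame: x ahead of the robot, y to its left, z up, the work surface at z = 0. Lengths are in mm, angles in rad, forces in N, time in s.
With the tool pointing down it reaches from about 350 to 975 mm from the base axis. Payload 7.1 kg.
Tool frame: the origin (TCP) lies on the front face of the gripper's body, between the roots of the fingers; the fingertips stand 80 mm ahead of it and the grasp point (between the pads) lies 61 mm ahead of it; z points along the fingers, y is the line along which they close (so a half turn about z gives the same grasp; the last joint's range is limited). The gripper opens to 88 mm and grips with 3 to 60 N. Pads are 20 mm wide; open, the fingers measure 115 mm over their backs; the gripper's body (75 mm by 178 mm) begins 61 mm behind the grasp point.
Start: joints at [1.23, 0.423, 1.63, -0, 1.089, -0.019], TCP at [197.64, 592.911, 302.675] pointing down, gripper open.
Joint ranges: [-3, 3], [-0.9, 2.11], [0.09, 2.58], [-1.31, 4.45], [0.11, 2.69], [-2.54, 2.54]. Speed limits (rad/s): [2.39, 2.39, 3.01, 3.14, 3.14, 3.14].

INTERFACE

Orientations are given as a rotation vector (axis times angle).
In Python, from workcell import readout, vision, close_job gives the robot as it stands.
- The arm moves only by the tool servo_tool, never from a script. Its argument "plan" is a list that holds one entry, the list of rows, each a list of 7 numbers: the gripper command: -1 is fully open, 1 is shut, values between are in proportion, then the shift along the world's x, y, z in units of 40 mm (1.0 is 40 mm), then the turn, a rotation vector about the world's x, y, z in units of 5 degrees (1.0 is 5 degrees). A call has 1 to 5 rows; each row shifts and turns the commanded pose from where the row before left it; what a row does not reach is not made up. A row lasts 1/12 s, in which the tool goes at most 41.7 mm and 7.16 degrees, less where a joint would pass 70% of its speed; a pose out of reach is approached as far as the arm can. A call is refused whole if a number of a shift passes 1 or a number of a turn 1, either way. A call with a gripper value outside its range is refused whole. The fingers move at their own pace and stop on an object; the grip force is fixed at half the most. Time passes only in rows, so rows that do not move let the fingers close. It gives the time, the measured TCP pose, the force, the opening and the grip force at its end, in the units of the state.
- readout.get_obs(): the state, without advancing time (a new reading comes with each control period).
- vision.get_image(name): name is "scene" or "top"; returns the picture (420x560x3 uint8, red, green, blue); there is no depth.
- vision.camera_params(name): a dict with "fx", "fy", "cx", "cy" (pixels), "rvec" (rotation vector, rad) and "tvec" (3), from world to camera coordinates, as OpenCV has them. Camera axes: x right, y down, z forward; pixel columns grow to the right and rows downward; lengths in mm; the calibration is good to about 2 mm. A picture is of the moment at which its call begins. camera_params takes no time and is no camera call.
- close_job(): hands the job in; it is judged then, once.
The state is a dict: "t": time; "qpos": joint angles; "qvel": joint speeds; "joint_torque": joint torques, N m; "ee_pos": TCP position; "orientation": TCP orientation; "ft_force": force on the tool from outside, world axes, zero at the start; "moment": the same for the moment, N m; "width": finger opening in mm; "grasp_force": force on a finger pad.
Only numpy, scipy, OpenCV 4.12 (cv2) and the standard library are available. Lean on these libraries where they do the work, as an engineer would, in place of code of your own. Each camera call takes 0.05 s, during which the arm holds its last target. There are 200 camera calls.

## Working session

There is one attempt and no reset: what is moved stays moved. The work goes in short steps, Python scripts to look and compute and a tool call to move; the robot and the scene stay as the last step left them, time stands still between calls to the robot, and variables do not carry over. Pictures are saved under pics/ and viewed, at most 10 in all, crops included, and the job is handed in when it is done.

Besides the shell and the picture viewer there is one more tool, called after "Request:" as name([rows], argument=value, ...), one row to a line, values as JSON. servo_tool: Moves the arm, as the interface text tells. Its arguments: {"type":"object","properties":{"plan":{"type":"array"}},"required":["plan"]}

```bash
mkdir -p pics
cat > h.py <<'E'
import numpy as np, cv2
from workcell import readout, vision, close_job
def cam(n):
    p=vision.camera_params(n); K=np.array([[p['fx'],0,p['cx']],[0,p['fy'],p['cy']],[0,0,1.]])
    return K,np.array(p['rvec'],float),np.array(p['tvec'],float)
def snap(n,f):
    im=np.array(vision.get_image(n))[:,:,::-1]; cv2.imwrite('pics/'+f,im); return im
def back(n,uv,z):
    K,r,t=cam(n); R=cv2.Rodrigues(r)[0]; c=-R.T@t
    d=R.T@np.linalg.inv(K)@np.array([uv[0],uv[1],1.]); return c+d*(z-c[2])/d[2]
def proj(n,P):
    K,r,t=cam(n); return cv2.projectPoints(np.array(P,float).reshape(-1,1,3),r,t,K,None)[0][:,0]
E
python3 - <<'E'
from h import *
a=snap('scene','s0.png');b=snap('top','t0.png')
o=readout.get_obs();print(o)
for n in('scene','top'):
    K,r,t=cam(n);R=cv2.Rodrigues(r)[0];print(n,K[0,0],-R.T@t,R.T[:,2])
E
```

```text
{'t': 0.1, 'qpos': array([ 1.23001537e+00,  4.23797257e-01,  1.63057269e+00, -3.02753731e-05,
        1.08857014e+00, -1.89922113e-02]), 'qvel': array([-0.00041591, -0.00037342, -0.00265712,  0.00027688, -0.0014271 ,
        0.00051373]), 'joint_torque': array([ 3.45466551e-04, -5.45616567e+01, -2.74325949e+01,  6.46195351e-02,
        1.89037743e-02, -5.28168016e-05]), 'ee_pos': array([197.51882478, 592.58038924, 301.9749066 ]), 'orientation': array([-5.03230264e-01, -3.10080802e+00,  2.08977670e-03]), 'ft_force': array([-0.33660876, -0.28391328,  0.10797929]), 'moment': array([0.02982838, 0.03228816, 0.04125731]), 'grasp_force': 0.0, 'width': 88.02998471833295}
scene 506.5235637449967 [  18.54951292 -644.68102456  678.24082247] [ 0.51507272  0.67106452 -0.53326588]
top 477.9407373713029 [ 359.27106228  103.65233836 1164.54358422] [ 0.20400976  0.00285525 -0.97896469]
```

View pics/s0.png

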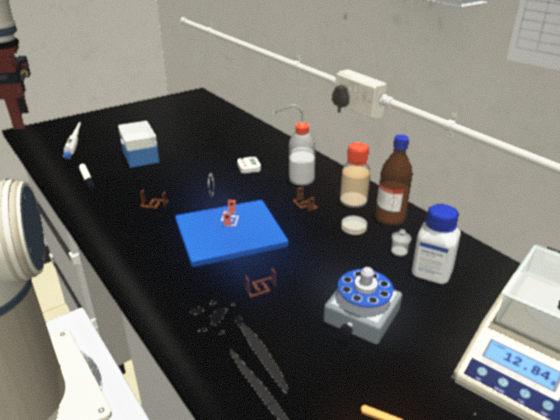

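View pics/t0.png

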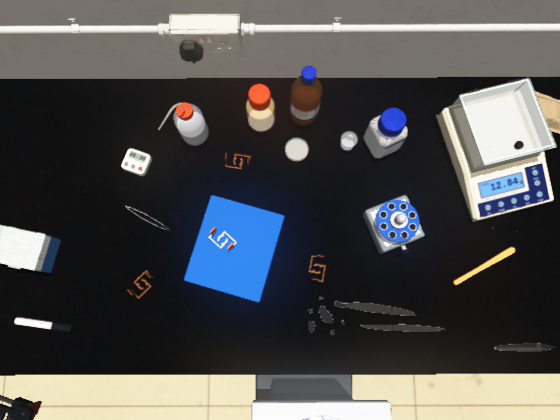

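The ring, with its two orange eyes, lies on the blue board: top view about (222,240), scene view about (230,213). The drive is at top (395,222), scene (367,290). Next I'll zoom in on both.

Run:
```python
from h import *
a=cv2.imread('pics/s0.png');b=cv2.imread('pics/t0.png')
z=lambda im,u,v,w,h,s:cv2.resize(im[v:v+h,u:u+w],None,fx=s,fy=s,interpolation=cv2.INTER_CUBIC)
A=np.vstack([np.hstack([z(b,200,220,50,37,8),z(b,355,185,80,59,5)[:296,:400]]),np.hstack([z(a,207,192,50,37,8),z(a,320,260,80,59,5)[:296,:400]])]) if 0 else None
t=[z(b,200,220,50,36,8),z(b,355,186,80,58,5)[:288],z(a,207,192,50,36,8),z(a,320,260,80,58,5)[:288]]
cv2.imwrite('pics/z0.png',np.vstack([np.hstack(t[:2]),np.hstack(t[2:])]))
for n,im in(('top',b),('scene',a)):
    hsv=cv2.cvtColor(im,cv2.COLOR_BGR2HSV)
    m=cv2.inRange(hsv,(0,120,150),(20,255,255))
    k,l,s,c=cv2.connectedComponentsWithStats(m)
    for i in range(1,k):
        if s[i,4]>3 :print(n,s[i],c[i].round(1),hsv[l==i].mean(0).round())
```

```text
top [248  84  22  21 363] [258.8  93.8] [  7. 198. 242.]
top [266  99   6  10  13] [269.  103.7] [ 13. 136. 172.]
top [248 101  17  10  22] [254.5 107.1] [ 11. 146. 170.]
top [176 102  17  16 205] [183.9 109.7] [  7. 188. 238.]
top [234 157   2   3   4] [234.5 158. ] [ 11. 162. 167.]
top [240 161   2   5   7] [240.6 163.1] [ 10. 157. 162.]
top [138 167   4   3  10] [139.8 168. ] [  7. 172. 250.]
top [210 228   5   5  10] [212.4 229.7] [  8. 157. 209.]
top [228 244   5   5   9] [229.8 245.8] [ 10. 156. 226.]
top [505 247  11   6  15] [511.1 248.8] [ 18. 157. 209.]
top [492 251  12   8  12] [497.5 254.5] [ 18. 157. 214.]
top [484 259   7   5   7] [487. 261.] [ 18. 158. 212.]
top [500 258   4   3   4] [501.5 259. ] [ 19. 150. 202.]
top [314 264   4   2   5] [315.4 264.4] [ 11. 152. 173.]
top [319 265   4   2   6] [320.5 265.3] [ 11. 155. 164.]
top [474 264   9   6   9] [478.  266.6] [ 18. 158. 210.]
top [309 270  11   3  13] [313.8 271.4] [ 11. 153. 175.]
top [467 270   6   4   6] [469.5 271.5] [ 18. 157. 212.]
top [460 274   6   4   6] [462.5 275.5] [ 18. 157. 213.]
top [135 277   5   5   7] [137.1 278.6] [ 14. 166. 159.]
top [454 278   5   7   9] [455.2 280.7] [ 18. 155. 222.]
top [142 280   4   2   4] [143.5 280.2] [ 11. 170. 164.]
top [141 283  10  13  16] [146.3 288.1] [ 11. 172. 162.]
top [136 284   7   5  11] [138.7 286. ] [ 11. 172. 163.]
scene [295 122  14  13 137] [301.9 127.9] [  5. 169. 211.]
scene [348 142  21  24 425] [357.8 153.3] [  5. 174. 203.]
scene [385 189  17   5  38] [393.2 190.9] [  4. 154. 158.]
scene [228 200   8  11  52] [231.2 204.5] [  5. 144. 179.]
scene [225 213   4   2   6] [226.8 213.7] [  5. 127. 196.]
scene [226 219   4   5  12] [227.7 221.2] [  2. 122. 180.]
scene [361 405  42  15 131] [376.4 412.9] [ 17. 146. 215.]
```

View pics/z0.png

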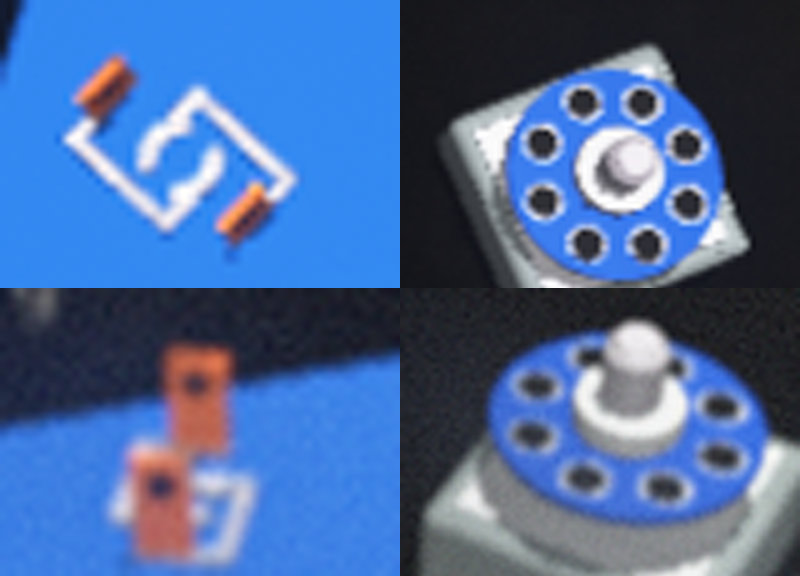

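```bash
cat > loc.py <<'E'
from h import *
from scipy.optimize import minimize, least_squares
ims={'scene':cv2.imread('pics/s0.png'),'top':cv2.imread('pics/t0.png')}
# ring: tab silhouettes
S=8
def soft(n,roi):
    u,v,w,h=roi; im=ims[n][v:v+h,u:u+w].astype(float)
    m=np.clip((im[:,:,2]-im[:,:,0])/60+0.2,0,1)
    return cv2.resize(m,None,fx=S,fy=S,interpolation=cv2.INTER_LINEAR)
roi={'top':(202,220,40,36),'scene':(212,192,40,40)}
M={n:soft(n,roi[n]) for n in roi}
def tabs(p,dz=0):
    x,y,a=p[:3]; e=[]
    R=np.array([[np.cos(a),-np.sin(a)],[np.sin(a),np.cos(a)]])
    for s in(-1,1):
        c=[(dx,s*dy,z) for dx in(-9,9) for dy in(26.5,30) for z in(16,52)]
        e.append(np.array([[*(R@np.array(q[:2])+[x,y]),q[2]] for q in c]))
    return e
def cost(p,names):
    tot=0
    for n in names:
        m=np.zeros_like(M[n]); u,v=roi[n][:2]
        for e in tabs(p):
            q=(proj(n,e)-[u,v]+.5)*S-.5
            cv2.fillConvexPoly(m,cv2.convexHull(np.round(q).astype(np.int32)),1.)
        m=cv2.GaussianBlur(m,(0,0),4)
        tot+=((m-M[n])**2).mean()
    return tot
c0=back('top',(221.3,237.7),50)[:2]
e=back('top',(229.8,245.8),50)-back('top',(212.4,229.7),50)
a0=np.arctan2(e[1],e[0])-np.pi/2
print('init',c0,a0,np.linalg.norm(e))
for names in(['top'],['scene'],['top','scene']):
    b=min((minimize(cost,[c0[0]+i,c0[1]+j,a0],args=(names,),method='Nelder-Mead',options=dict(initial_simplex=[[c0[0]+i,c0[1]+j,a0],[c0[0]+i+6,c0[1]+j,a0],[c0[0]+i,c0[1]+j+6,a0],[c0[0]+i,c0[1]+j,a0+.2]])) for i in(-3,3) for j in(-3,3)),key=lambda r:r.fun)
    print(names,b.x.round(2),b.fun)
# disc
E={}
for n,im in ims.items():
    hsv=cv2.cvtColor(im,cv2.COLOR_BGR2HSV); m=cv2.inRange(hsv,(100,120,80),(125,255,255))
    sel=np.zeros_like(m); u,v,w,h=(330,260,70,60) if n=='scene' else (365,190,65,60)
    sel[v:v+h,u:u+w]=m[v:v+h,u:u+w]
    pts=cv2.convexHull(cv2.findNonZero(sel)); E[n]=cv2.fitEllipse(pts); print(n,E[n])
def circ(x,y,z,r):
    t=np.linspace(0,2*np.pi,72,endpoint=False); return np.c_[x+r*np.cos(t),y+r*np.sin(t),0*t+z]
def res(p):
    o=[]
    for n in E:
        q=proj(n,circ(*p,50)).astype(np.float32); f=cv2.fitEllipse(q)
        o+=[f[0][0]-E[n][0][0],f[0][1]-E[n][0][1]]
    return o
x0=back('top',E['top'][0],70); r=least_squares(res,x0); print('disc',r.x,r.fun)
for n in E: print(n,cv2.fitEllipse(proj(n,circ(*r.x,50)).astype(np.float32)))
E
python3 loc.py
```

```text
init [523.6945152  231.00653976] -3.8848765555383613 56.691411126377226
['top'] [524.75 232.9   -3.88] 0.004671845791902935
['scene'] [523.8  236.8   -3.88] 0.009126503693453985Traceback (most recent call last):
  File "loc.py", line 34, in <module>
    b=min((minimize(cost,[c0[0]+i,c0[1]+j,a0],args=(names,),method='Nelder-Mead',options=dict(initial_simplex=[[c0[0]+i,c0[1]+j,a0],[c0[0]+i+6,c0[1]+j,a0],[c0[0]+i,c0[1]+j+6,a0],[c0[0]+i,c0[1]+j,a0+.2]])) for i in(-3,3) for j in(-3,3)),key=lambda r:r.fun)
  File "loc.py", line 34, in <genexpr>
    b=min((minimize(cost,[c0[0]+i,c0[1]+j,a0],args=(names,),method='Nelder-Mead',options=dict(initial_simplex=[[c0[0]+i,c0[1]+j,a0],[c0[0]+i+6,c0[1]+j,a0],[c0[0]+i,c0[1]+j+6,a0],[c0[0]+i,c0[1]+j,a0+.2]])) for i in(-3,3) for j in(-3,3)),key=lambda r:r.fun)
           ~~~~~~~~^^^^^^^^^^^^^^^^^^^^^^^^^^^^^^^^^^^^^^^^^^^^^^^^^^^^^^^^^^^^^^^^^^^^^^^^^^^^^^^^^^^^^^^^^^^^^^^^^^^^^^^^^^^^^^^^^^^^^^^^^^^^^^^^^^^^^^^^^^^^^^^^^^^^^^^^^^^^^^^^^^^^^^^^^^^^^^^^^^^^^^^^^
    res = _minimize_neldermead(fun, x0, args, callback, bounds=bounds,
                               **options)
    fsim[j] = func(sim[j])
              ~~~~^^^^^^^^
    fx = function(np.copy(x), *(wrapper_args + args))
  File "loc.py", line 24, in cost
    q=(proj(n,e)-[u,v]+.5)*S-.5
       ~~~~^^^^^
  File "h.py", line 12, in proj
    K,r,t=cam(n); return cv2.projectPoints(np.array(P,float).reshape(-1,1,3),r,t,K,None)[0][:,0]
          ~~~^^^
  File "h.py", line 4, in cam
    p=vision.camera_params(n); K=np.array([[p['fx'],0,p['cx']],[0,p['fy'],p['cy']],[0,0,1.]])
ValueError: time passes only in moves, steps and waits
```

```bash
sed -i 's/^def cam(n):/import functools\n@functools.lru_cache(None)\ndef cam(n):/' h.py; python3 loc.py
```

```text
init [523.6945152  231.00653976] -3.8848765555383613 56.691411126377226
['top'] [524.75 232.9   -3.88] 0.004671845791902935
['scene'] [523.8  236.8   -3.88] 0.009126503693453985
['top', 'scene'] [523.23 234.62  -3.88] 0.021359066443201204
scene ((364.9894104003906, 287.09783935546875), (38.129730224609375, 56.6859016418457), 98.9203872680664)
top ((397.481201171875, 220.30751037597656), (42.03016662597656, 43.50346755981445), 124.36067199707031)
disc [ 560.32434626 -180.43197235   70.        ] [2.11331177 2.82492065 0.01367188 0.1940155 ]
scene ((367.10272216796875, 289.9227600097656), (36.297218322753906, 56.31254577636719), 99.61974334716797)
top ((397.494873046875, 220.50152587890625), (41.497100830078125, 43.85567855834961), 125.11467742919922)
```

```bash
cat > drv.py <<'E'
from h import *
from scipy.optimize import least_squares
C={'scene':(364.99,287.10),'top':(397.48,220.31)}
def ray(n,uv):
    a,b=back(n,uv,0),back(n,uv,200); return a,(b-a)/np.linalg.norm(b-a)
def tri(ps,uv):
    A=np.zeros((3,3));B=np.zeros(3);L=[]
    for n,u in zip(ps,uv):
        a,d=ray(n,u);P=np.eye(3)-np.outer(d,d);A+=P;B+=P@a;L.append((a,P))
    X=np.linalg.solve(A,B);return X,[np.linalg.norm(P@(X-a)) for a,P in L]
def circ(x,y,z,r):
    t=np.linspace(0,2*np.pi,72,endpoint=False); return np.c_[x+r*np.cos(t),y+r*np.sin(t),0*t+z]
X,e=tri(C,C.values()); print('disc',X,e)
px=lambda n,x,y:((x-400+.5)/5-.5+355,(y+.5)/5-.5+186) if n=='top' else ((x-400+.5)/5-.5+320,(y-288+.5)/5-.5+260)
print('tip approx',tri(['top','scene'],[px('top',636,158),px('scene',637,330)]))
print('hub approx',tri(['top','scene'],[px('top',620,169),px('scene',631,400)]))
# overlays for hub heights
a=cv2.imread('pics/s0.png');b=cv2.imread('pics/t0.png');rows=[]
for h in(76,82,88):
    row=[]
    for n,im,(u,v) in(('scene',a,(335,258)),('top',b,(370,195))):
        s=5;z=cv2.resize(im[v:v+52,u:u+76],None,fx=s,fy=s,interpolation=cv2.INTER_CUBIC)
        x,y=X[:2]
        for c,col in((circ(x,y,h,20),(0,255,0)),(circ(x,y,h+22.5,11.5),(0,0,255)),(circ(x,y,h+27.5,7.5),(0,255,255)),(circ(x,y,X[2],50),(255,0,255))):
            q=(proj(n,c)-[u,v]+.5)*s; cv2.polylines(z,[q.round().astype(np.int32)],True,col,1)
        row.append(z)
    rows.append(np.hstack(row))
o=np.vstack(rows);cv2.imwrite('pics/d0.png',cv2.resize(o,None,fx=.75,fy=.75));print(o.shape)
E
python3 drv.py
```

```text
disc [ 558.4237537  -178.46293051   74.63276708] [np.float64(1.2386892471911022), np.float64(1.2386892471911204)]
tip approx (array([ 557.87160663, -177.48935085,  118.03554663]), [np.float64(0.7539234659260706), np.float64(0.7539234659259836)])
hub approx (array([ 558.64900552, -178.30414326,   86.27136296]), [np.float64(0.9423042626467534), np.float64(0.9423042626466868)])
(780, 760, 3)
```

View pics/d0.png

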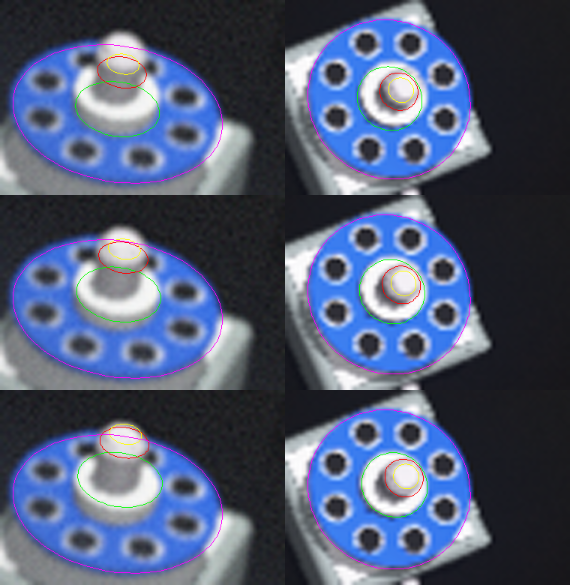

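The h = 88 overlay fits best: hub top at about z = 88 with the axis near (558.4, -178.4). Ring is near (524.5, 234.3) with its eye line at 0.828 rad. Now moving above the ring.

Request:
servo_tool([
  [[-1,0.545,-0.597,-0.2,0,0,-0.322],[-1,0.545,-0.597,-0.2,0,0,-0.322],[-1,0.545,-0.597,-0.2,0,0,-0.322],[-1,0.545,-0.597,-0.2,0,0,-0.322],[-1,0.545,-0.597,-0.2,0,0,-0.322]],
])

```text
t: 0.52
ee_pos: [307.2, 472.2, 262.0]
orientation: [-0.721, -3.058, 0.001]
ft_force: [0.0, 0.4, 0.4]
width: 87.6
grasp_force: 0.0
```

Request:
servo_tool([
  [[-1,0.545,-0.597,-0.2,0,0,-0.322],[-1,0.545,-0.597,-0.2,0,0,-0.322],[-1,0.545,-0.597,-0.2,0,0,-0.322],[-1,0.545,-0.597,-0.2,0,0,-0.322],[-1,0.545,-0.597,-0.2,0,0,-0.322]],
])

```text
t: 0.93
ee_pos: [416.3, 352.7, 222.1]
orientation: [-0.934, -2.999, 0.001]
ft_force: [-0.1, 0.2, -0.8]
width: 87.8
grasp_force: 0.0
```

Request:
servo_tool([
  [[-1,0.545,-0.597,-0.2,0,0,-0.322],[-1,0.545,-0.597,-0.2,0,0,-0.322],[-1,0.545,-0.597,-0.2,0,0,-0.322],[-1,0.545,-0.597,-0.2,0,0,-0.322],[-1,0.545,-0.597,-0.2,0,0,-0.322]],
])

```text
t: 1.35
ee_pos: [525.3, 233.3, 182.0]
orientation: [-1.143, -2.926, 0.001]
ft_force: [0.6, -0.2, -0.4]
width: 87.6
grasp_force: 0.0
```

Request:
servo_tool([
  [[-1,0,0,0,0,0,0],[-1,0,0,0,0,0,0],[-1,0,0,0,0,0,0]],
])

```text
t: 1.6
ee_pos: [524.2, 234.7, 182.4]
orientation: [-1.141, -2.926, 0.001]
ft_force: [0.0, 0.3, 0.1]
width: 87.7
grasp_force: 0.0
```

```bash
cat > ov.py <<'E'
from h import *
import sys
def over(f,ring,u=190,v=120,w=80,h=110,s=7,names=('scene',)):
    o=readout.get_obs();p=o['ee_pos'];R=cv2.Rodrigues(o['orientation'])[0];W=o['width']/2
    out=[]
    for n in names:
        im=snap(n,n[0]+f);z=cv2.resize(im[v:v+h,u:u+w],None,fx=s,fy=s,interpolation=cv2.INTER_CUBIC)
        g=lambda P:((proj(n,P)-[u,v]+.5)*s).round().astype(np.int32)
        for y in(-W,W):
            q=[p+R@np.array([x,y,zz]) for x,zz in((-10,50),(-10,80),(10,80),(10,50))]
            cv2.polylines(z,[g(q)],False,(0,255,0),1)
        c,sn=np.cos(ring[2]),np.sin(ring[2])
        for y in(-30,30):
            q=[[ring[0]+c*x-sn*y,ring[1]+sn*x+c*y,zz] for x,zz in((-9,16),(9,16),(9,52),(-9,52))]
            cv2.polylines(z,[g(q)],True,(0,255,255),1)
        out.append(z)
    cv2.imwrite('pics/o'+f,np.hstack(out)); print(p)
if __name__=='__main__': over('1.png',(524.5,234.3,-.743),w=85,h=85)
E
python3 ov.py
```

```text
[524.21581411 234.70420234 182.39400862]
```

View pics/o1.png

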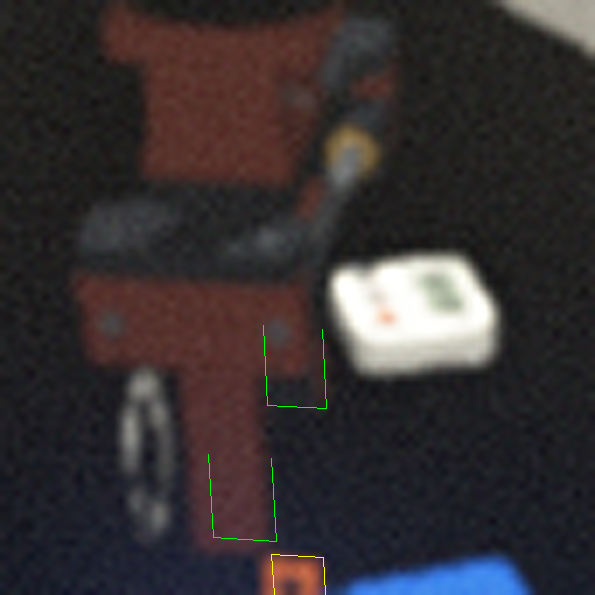

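The near fingertip edge is at crop (232,550) and the eye top at (293,557). Both are offset about -1 px in u from prediction, so hand and ring agree. Lowering around the eyes.

Request:
servo_tool([
  [[-1,0,0,-0.382,0,0,0],[-1,0,0,-0.382,0,0,0],[-1,0,0,-0.382,0,0,0],[-1,0,0,-0.382,0,0,0],[-1,0,0,-0.382,0,0,0]],
])

```text
t: 2.07
ee_pos: [523.9, 236.1, 106.2]
orientation: [1.137, 2.928, 0.001]
ft_force: [-0.8, -0.4, 0.2]
width: 88.1
grasp_force: 0.0
```

Request:
servo_tool([
  [[-1,0,0,0,0,0,0],[-1,0,0,0,0,0,0]],
])

```text
t: 2.23
ee_pos: [523.6, 235.6, 106.1]
orientation: [-1.138, -2.927, 0.002]
ft_force: [-0.1, 0.2, 0.8]
width: 88.2
grasp_force: 0.0
```

```bash
python3 -c "
from ov import *
over('2.png',(524.5,234.3,-.743),u=190,v=170,w=80,h=70)"
```

```text
[523.62863702 235.56899342 106.1283934 ]
```

View pics/o2.png

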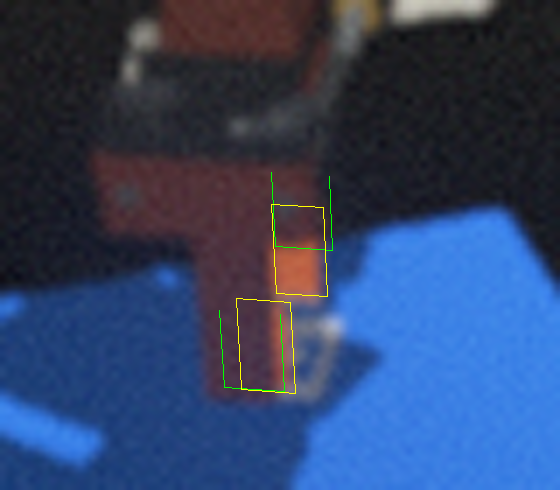

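Near finger spans crop (205–272, 395), with the near eye's right edge at 289 and the far eye at 268–319. That puts the hand within about 1 mm of the ring along the tab width. Closing.

Request:
servo_tool([
  [[1,0,0,0,0,0,0],[1,0,0,0,0,0,0],[1,0,0,0,0,0,0],[1,0,0,0,0,0,0],[1,0,0,0,0,0,0]],
])

```text
t: 2.7
ee_pos: [524.8, 234.7, 106.8]
orientation: [1.141, 2.927, 0.001]
ft_force: [-0.1, -0.3, 2.0]
width: 58.1
grasp_force: 4.7
```

Request:
servo_tool([
  [[1,0,0,0,0,0,0],[1,0,0,0,0,0,0],[1,0,0,0,0,0,0],[1,0,0,0,0,0,0],[1,0,0,0,0,0,0]],
])

```text
t: 3.12
ee_pos: [525.2, 234.9, 106.9]
orientation: [1.141, 2.926, 0.002]
ft_force: [-0.1, -0.1, 6.2]
width: 45.3
grasp_force: 30.0
```

Request:
servo_tool([
  [[1,0,0,0.3,0,0,0],[1,0,0,0.8,0,0,0],[1,0,0,0.8,0,0,0],[1,0,0,0.8,0,0,0],[1,0,0,0.7,0,0,0]],
])

```text
t: 3.53
ee_pos: [524.4, 234.6, 244.6]
orientation: [1.141, 2.927, 0.0]
ft_force: [-0.1, 0.7, -0.7]
width: 45.4
grasp_force: 30.0
```

Request:
servo_tool([
  [[1,0,0,0,0,0,0],[1,0,0,0,0,0,0],[1,0,0,0,0,0,0],[1,0,0,0,0,0,0]],
])

```text
t: 3.87
ee_pos: [523.7, 234.3, 240.9]
orientation: [-1.14, -2.925, 0.003]
ft_force: [0.6, -0.3, -1.3]
width: 45.7
grasp_force: 30.0
```

Request:
servo_tool([
  [[1,0.057,-0.688,0,0,0,0],[1,0.057,-0.688,0,0,0,0],[1,0.057,-0.688,0,0,0,0],[1,0.057,-0.688,0,0,0,0],[1,0.057,-0.688,0,0,0,0]],
])

```text
t: 4.28
ee_pos: [535.1, 95.8, 240.6]
orientation: [-1.139, -2.925, 0.003]
ft_force: [0.9, 0.5, -0.9]
width: 45.5
grasp_force: 30.0
```

Request:
servo_tool([
  [[1,0.057,-0.688,0,0,0,0],[1,0.057,-0.688,0,0,0,0],[1,0.057,-0.688,0,0,0,0],[1,0.057,-0.688,0,0,0,0],[1,0.057,-0.688,0,0,0,0]],
])

```text
t: 4.7
ee_pos: [546.5, -41.8, 240.6]
orientation: [-1.14, -2.924, 0.001]
ft_force: [0.9, 0.4, 0.3]
width: 45.3
grasp_force: 30.0
```

Request:
servo_tool([
  [[1,0.057,-0.688,0,0,0,0],[1,0.057,-0.688,0,0,0,0],[1,0.057,-0.688,0,0,0,0],[1,0.057,-0.688,0,0,0,0],[1,0.057,-0.688,0,0,0,0]],
])

```text
t: 5.12
ee_pos: [557.9, -179.2, 240.4]
orientation: [-1.14, -2.924, 0.0]
ft_force: [-1.0, -0.1, -0.4]
width: 45.3
grasp_force: 30.0
```

Request:
servo_tool([
  [[1,0,0,-0.3,0,0,0],[1,0,0,0,0,0,0],[1,0,0,0,0,0,0],[1,0,0,0,0,0,0]],
])

```text
t: 5.45
ee_pos: [558.3, -176.9, 229.3]
orientation: [-1.139, -2.925, -0.0]
ft_force: [-0.5, -0.2, -1.0]
width: 45.3
grasp_force: 30.0
```

```bash
cat > sp.py <<'E'
from h import *
from drv import circ,X
import sys
f=sys.argv[1];hub=float(sys.argv[2]);off=float(sys.argv[3])
o=readout.get_obs();p=o['ee_pos'];R=cv2.Rodrigues(o['orientation'])[0];W=o['width']/2
print(p,o['orientation'],o['width'],o['ft_force'])
outs=[]
for n,(u,v,w,h) in(('scene',(320,195,100,115)),('top',(355,150,90,115))):
    im=snap(n,n[0]+f);s=5 if n=='scene' else 3.4;s=5;w=min(w,80)
    if n=='scene':u=327
    z=cv2.resize(im[v:v+h,u:u+w],None,fx=s,fy=s,interpolation=cv2.INTER_CUBIC)
    g=lambda P:((proj(n,P)-[u,v]+.5)*s).round().astype(np.int32)
    for y in(-W,W):
        q=[p+R@np.array([x,y,zz]) for x,zz in((-9,off-36),(-9,off),(9,off),(9,off-36))]
        cv2.polylines(z,[g(q)],True,(0,255,0),1)
    q=[p+R@np.array([14.5*np.cos(t),14.5*np.sin(t),off]) for t in np.linspace(0,6.28,40)]
    cv2.polylines(z,[g(q)],True,(0,255,255),1)
    for c in(circ(X[0],X[1],hub,20),circ(X[0],X[1],hub+27.5,7.5)): cv2.polylines(z,[g(c)],True,(255,0,255),1)
    outs.append(z)
cv2.imwrite('pics/o'+f,np.hstack(outs))
E
sed -i 's/^# overlays.*/import sys\nif __name__!="__main__": sys.stdout.flush()\nelse: pass/; ' drv.py; sed -i '/^a=cv2.imread/,$d' drv.py
python3 sp.py 3.png 88 90.5
```

```text
disc [ 558.4237537  -178.46293051   74.63276708] [np.float64(1.2386892471911022), np.float64(1.2386892471911204)]
tip approx (array([ 557.87160663, -177.48935085,  118.03554663]), [np.float64(0.7539234659260706), np.float64(0.7539234659259836)])
hub approx (array([ 558.64900552, -178.30414326,   86.27136296]), [np.float64(0.9423042626467534), np.float64(0.9423042626466868)])
[ 558.2549531  -176.94370522  229.27289945] [-1.13876568e+00 -2.92520251e+00 -1.49838280e-04] 45.294205057095056 [-0.47348464 -0.19388399 -0.95530637]
```

View pics/o3.png

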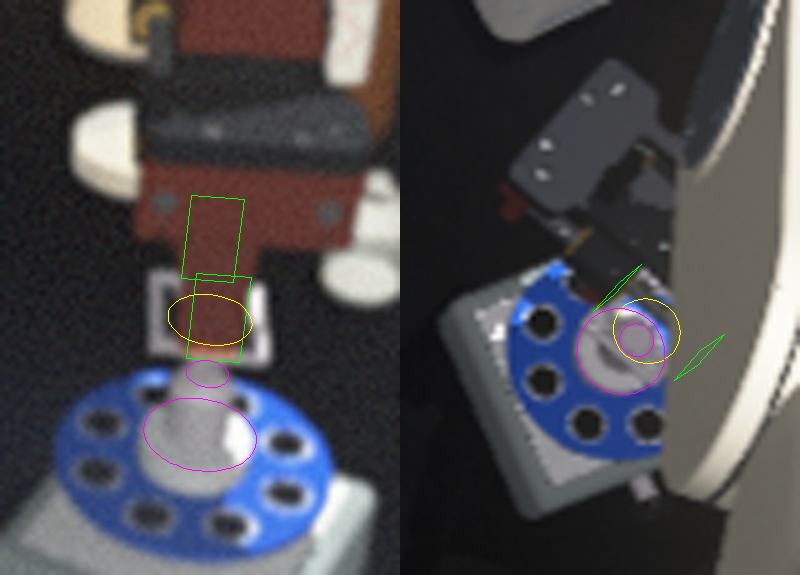

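Scene: the ring plate spans crop 148–272 (centre 210). The spindle axis runs (195,437) to (203,365), which reaches about 210 at ring height, so the lateral alignment is good. Top: the hub circle matches the prediction. Descending gently.

Request:
servo_tool([
  [[1,-0.015,0,-0.24,0,0,0],[1,0,0,-0.24,0,0,0],[1,0,0,0,0,0,0],[1,0,0,0,0,0,0]],
])

```text
t: 5.88
ee_pos: [557.7, -177.6, 210.1]
orientation: [-1.14, -2.925, 0.0]
ft_force: [0.5, 0.1, -0.3]
width: 45.2
grasp_force: 30.0
```

Request:
servo_tool([
  [[1,0,0,-0.04,0,0,0],[1,0,0,-0.04,0,0,0],[1,0,0,-0.04,0,0,0],[1,0,0,0,0,0,0]],
])

```text
t: 6.22
ee_pos: [558.2, -178.1, 206.1]
orientation: [-1.141, -2.927, -0.0]
ft_force: [-0.1, 0.4, -1.4]
width: 45.3
grasp_force: 30.0
```

Request:
servo_tool([
  [[1,0,0,-0.04,0,0,0],[1,0,0,-0.04,0,0,0],[1,0,0,-0.04,0,0,0],[1,0,0,0,0,0,0]],
])

```text
t: 6.55
ee_pos: [558.1, -178.0, 201.1]
orientation: [-1.141, -2.927, 0.0]
ft_force: [-0.9, 1.3, -0.9]
width: 45.3
grasp_force: 30.0
```

Request:
servo_tool([
  [[1,0,0,-0.04,0,0,0],[1,0,0,-0.04,0,0,0],[1,0,0,-0.04,0,0,0],[1,0,0,0,0,0,0]],
])

```text
t: 6.88
ee_pos: [558.1, -178.0, 196.3]
orientation: [-1.141, -2.927, 0.0]
ft_force: [1.2, 0.0, -1.3]
width: 45.2
grasp_force: 30.0
```

Request:
servo_tool([
  [[1,0,0,-0.04,0,0,0],[1,0,0,-0.04,0,0,0],[1,0,0,0,0,0,0]],
])

```text
t: 7.13
ee_pos: [558.1, -178.1, 193.1]
orientation: [-1.141, -2.927, 0.0]
ft_force: [0.1, 0.0, -0.7]
width: 45.6
grasp_force: 30.0
```

Request:
servo_tool([
  [[1,0,0,-0.04,0,0,0],[1,0,0,-0.04,0,0,0],[1,0,0,-0.04,0,0,0],[1,0,0,0,0,0,0]],
])

```text
t: 7.47
ee_pos: [558.1, -178.0, 188.3]
orientation: [-1.141, -2.927, 0.0]
ft_force: [0.0, -0.2, -1.1]
width: 45.6
grasp_force: 30.0
```

Request:
servo_tool([
  [[1,0,0,-0.03,0,0,0],[1,0,0,-0.03,0,0,0],[1,0,0,0,0,0,0],[1,0,0,0,0,0,0]],
])

```text
t: 7.8
ee_pos: [558.2, -178.1, 186.2]
orientation: [-1.141, -2.927, 0.0]
ft_force: [-1.2, -0.6, -0.8]
width: 45.7
grasp_force: 30.0
```

Request:
servo_tool([
  [[1,0,0,-0.03,0,0,0],[1,0,0,-0.03,0,0,0],[1,0,0,0,0,0,0],[1,0,0,0,0,0,0]],
])

```text
t: 8.13
ee_pos: [558.2, -178.1, 183.8]
orientation: [-1.141, -2.927, 0.0]
ft_force: [0.6, -1.2, -1.1]
width: 45.5
grasp_force: 30.0
```

Request:
servo_tool([
  [[1,0,0,-0.03,0,0,0],[1,0,0,-0.03,0,0,0],[1,0,0,0,0,0,0],[1,0,0,0,0,0,0]],
])

```text
t: 8.47
ee_pos: [558.2, -178.1, 181.4]
orientation: [-1.141, -2.927, 0.0]
ft_force: [0.3, 0.2, -1.1]
width: 45.4
grasp_force: 30.0
```

Request:
servo_tool([
  [[1,0,0,-0.03,0,0,0],[1,0,0,-0.03,0,0,0],[1,0,0,0,0,0,0],[1,0,0,0,0,0,0]],
])

```text
t: 8.8
ee_pos: [558.3, -178.1, 179.2]
orientation: [1.141, 2.927, 0.0]
ft_force: [-0.6, 0.0, 1.2]
width: 45.2
grasp_force: 30.0
```

Request:
servo_tool([
  [[1,0,0,-0.025,0,0,0],[1,0,0,0,0,0,0],[1,0,0,0,0,0,0]],
])

```text
t: 9.05
ee_pos: [558.4, -178.2, 178.3]
orientation: [1.141, 2.927, 0.0]
ft_force: [-0.3, -0.5, 2.3]
width: 45.5
grasp_force: 30.0
```

Request:
servo_tool([
  [[1,0,0,-0.025,0,0,0],[1,0,0,0,0,0,0],[1,0,0,0,0,0,0]],
])

```text
t: 9.3
ee_pos: [558.4, -178.1, 177.2]
orientation: [1.141, 2.927, 0.0]
ft_force: [0.6, 0.2, 3.7]
width: 45.4
grasp_force: 30.0
```

Request:
servo_tool([
  [[1,0,0,-0.025,0,0,0],[1,0,0,-0.025,0,0,0],[1,0,0,0,0,0,0],[1,0,0,0,0,0,0],[1,0,0,0,0,0,0]],
])

```text
t: 9.72
ee_pos: [558.5, -178.2, 175.3]
orientation: [1.141, 2.927, 0.0]
ft_force: [-0.9, -0.9, 4.8]
width: 45.8
grasp_force: 30.0
```

Request:
servo_tool([
  [[1,0,0,-0.015,0,0,0],[1,0,0,0,0,0,0],[-1,0,0,0,0,0,0],[-1,0,0,0,0,0,0],[-1,0,0,0,0,0,0]],
])

```text
t: 10.13
ee_pos: [558.2, -178.1, 174.4]
orientation: [-1.141, -2.927, 0.0]
ft_force: [0.5, 0.6, -0.4]
width: 61.7
grasp_force: 0.0
```

Request:
servo_tool([
  [[-1,0,0,0,0,0,0],[-1,0,0,0,0,0,0],[-1,0,0,0,0,0,0],[-1,0,0,0,0,0,0],[-1,0,0,0,0,0,0]],
])

```text
t: 10.55
ee_pos: [558.1, -178.0, 174.3]
orientation: [-1.141, -2.927, -0.0]
ft_force: [0.4, 0.1, 0.1]
width: 87.6
grasp_force: 0.0
```

```bash
python3 sp.py 4.png 88 90.5|tail -1
```

```text
[ 558.13311048 -178.00575027  174.26691064] [-1.14070989e+00 -2.92671493e+00 -1.96082648e-05] 87.55754789089174 [0.35590182 0.08820321 0.14889236]
```

View pics/o4.png

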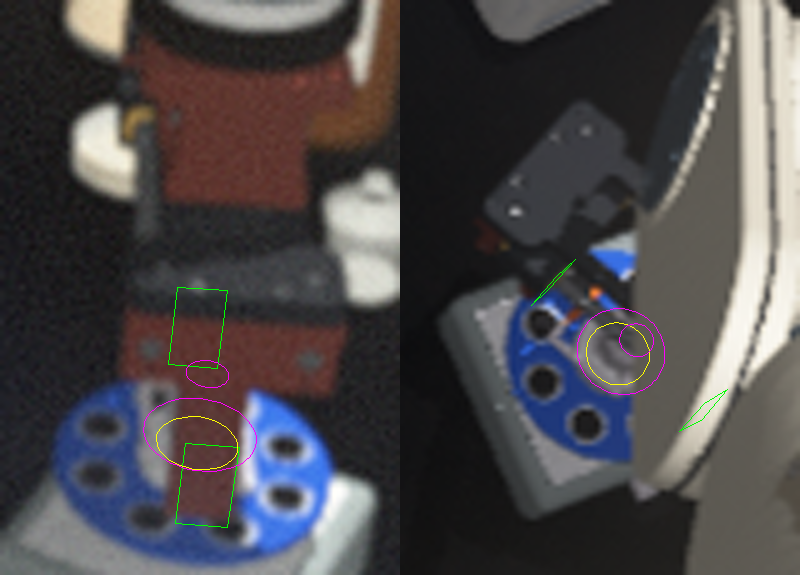

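The fingers are open clear of the eyes and the ring lies round the spindle near the hub, mostly hidden by the hand. Retreating upward, then checking.

Request:
servo_tool([
  [[-1,0,0,0.1,0,0,0],[-1,0,0,0.3,0,0,0],[-1,0,0,0.5,0,0,0],[-1,0,0,0.8,0,0,0],[-1,0,0,0.8,0,0,0]],
])

```text
t: 11.07
ee_pos: [557.7, -177.9, 275.9]
orientation: [-1.14, -2.926, 0.0]
ft_force: [1.1, -0.1, -0.1]
width: 87.9
grasp_force: 0.0
```

Request:
servo_tool([
  [[-1,0,0.5,0.5,0,0,0],[-1,0,0.8,0.3,0,0,0],[-1,0,0.8,0,0,0,0],[-1,0,0.8,0,0,0,0],[-1,0,0.8,0,0,0,0]],
])

```text
t: 11.48
ee_pos: [558.2, -28.9, 308.3]
orientation: [1.141, 2.925, 0.001]
ft_force: [-0.1, 0.3, 0.2]
width: 88.1
grasp_force: 0.0
```

Request:
servo_tool([
  [[-1,0,0.8,0,0,0,0],[-1,0,0.8,0,0,0,0],[-1,0,0,0,0,0,0],[-1,0,0,0,0,0,0],[-1,0,0,0,0,0,0]],
])

```text
t: 11.9
ee_pos: [558.3, 33.7, 307.2]
orientation: [1.14, 2.927, 0.0]
ft_force: [0.2, -0.7, 0.4]
width: 87.9
grasp_force: 0.0
```

Run:
```python
from h import *
a=snap('scene','s5.png');b=snap('top','t5.png')
z=lambda im,u,v:cv2.resize(im[v:v+60,u:u+66],None,fx=6,fy=6,interpolation=cv2.INTER_CUBIC)
cv2.imwrite('pics/z5.png',np.hstack([z(a,335,255),z(b,365,190)]))
```

```text
(no output)
```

View pics/z5.png

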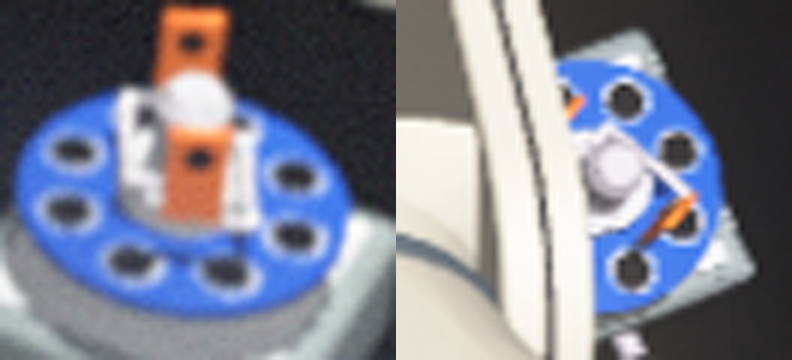

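The ring lies flat and level on the hub: scene eye tops at crop (197,128) and (195,8), near eye bottom at (190,220). I'll compare that numerically with seated (57 mm) and clasped (52 mm) predictions.

Run:
```python
from h import *
o=np.array([558.1,-178.0]);d=np.array([np.cos(.827),np.sin(.827)])
g=lambda P:((proj('scene',P)-[335,255]+.5)*6).round()
for hw,z in((28.5,87),(26,87),(26,90),(26,100),(30,118)):
    P=[[*(o-hw*d),z+36],[*(o-hw*d),z],[*(o+hw*d),z+36]];q=g(P)
    print(hw,z,'near top',q[0],'near bot',q[1],'far top',q[2])
```

```text
28.5 87 near top [205. 130.] near bot [192. 226.] far top [197.   8.]
26 87 near top [204. 125.] near bot [192. 221.] far top [198.  13.]
26 90 near top [205. 116.] near bot [193. 213.] far top [199.   5.]
26 100 near top [209.  89.] near bot [197. 186.] far top [202. -21.]
30 118 near top [216.  47.] near bot [203. 147.] far top [207. -79.]
```

The observed eye-top separation is 120 px, against 122 predicted if seated and 112 if clasped on the head. The height also matches the groove, so the ring is seated.

```bash
python3 -c "
from workcell import close_job
print(close_job())"
```

```text
the job is handed in; nothing more can be done
None
```

The ring was spread, pressed onto the hub and released into the spindle groove; in the last pictures it sits flat, contracted and clear of the gripper, and I handed the job in at about 12 s of the allowed 34 s, with no verdict shown.

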